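# Clear the baking bench: nest the moulds, house the scraper, log the batch

## Robot

A 7-joint arm with a two-finger parallel gripper is mounted at the origin on the work surface. World frame = base frame: x ahead of the robot, y to its left, z up, the work surface at z = 0. Lengths are in m, angles in rad, forces in N, time in s.
With the tool pointing down it reaches from about 0.425 to 0.95 m from the base axis. Payload 4.7 kg.
Tool frame: the origin (TCP) lies on the centre line of the jaws, within the pads' length; the fingertips stand robot.nose_length ahead of it and the grasp point (between the pads) lies 8 mm behind it (robot.nose_length is the distance from the TCP to the fingertips, in m); z points along the fingers, y is the line along which they close (so a half turn about z gives the same grasp; the last joint's range is limited). The gripper opens to 85 mm and grips with 20 to 120 N. Pads are 22 mm wide; open, the fingers measure 114 mm over their backs; the gripper's body (76 mm by 85 mm) begins 54 mm behind the grasp point. The pads swing forward as they close: fully open they stand 13 mm farther back than shut.
Start: joints at [-1.183, 0.469, -0.049, 1.532, 0.024, 1.141, -0.082], TCP at [0.273, 0.617, 0.242] pointing down, gripper open.
Joint ranges: [-2.59, 2.59], [-0.33, 1.99], [-1.39, 1.29], [0.1, 2.45], [-1.04, 4.18], [0.21, 1.99], [-2.66, 2.66]. Speed limits (rad/s): [2.57, 2.57, 3.14, 3.14, 3.14, 3.14, 3.14].

## Interface

Orientations are given as [roll, pitch, yaw] about the fixed x, y, z axes, in that order (R = Rz(yaw) Ry(pitch) Rx(roll)).
In Python, from plant import robot gives the robot as it stands. Calls block until the motion is done:
- robot.goto(position, orientation): joint-space move of the TCP to a pose.
- robot.move_straight(position, vel=0.15, attitude=None, contact_N=None): straight line of the TCP; attitude=None keeps the orientation; vel is the mean speed in m/s. With contact_N (N) it stops when the force on the tool has changed by that much, and returns True; else False.
- robot.move_joints(angles): joint-space move.
- robot.grip(opening, strength=None): opening from 0.0 (shut) to 1.0 (fully open); strength is the grip in N (None keeps the last); returns when the fingers have stopped.
- robot.sleep(seconds).
- robot.inverse_kinematics(position, orientation): joint angles nearest the present ones, or None.
- robot.sense(): the state.
- robot.grab_frame(name): name is "side" or "top"; returns a dict with "image" (480x640x3 uint8, red, green, blue), "range_z" (480x640 float32, m along the optical axis (not along the pixel's ray), 0 where there is no reading), "fx", "fy", "cx", "cy" (pixels), "R" (3x3) and "t" (3): a world point X has camera coordinates R X + t. Camera axes: x right, y down, z forward; pixel columns grow to the right and rows downward; lengths in m; the calibration is good to about 2 mm. A picture is of the moment at which its call begins.
A pose or a line that the arm cannot do raises robot.IKError and nothing moves.
- robot.close_job(): hands the job in; it is judged then, once.
The state is a dict: "t": time; "joint_pos": joint angles; "joint_velocities": joint speeds; "effort": joint torques, N m; "tcp_pos": TCP position; "tcp_rot": TCP orientation; "wrist_force": force on the tool from outside, world axes, zero at the start; "torque": the same for the moment, N m; "opening": opening from 0.0 (shut) to 1.0 (fully open); "gripper_force": force on a finger pad.
Only numpy, scipy, OpenCV 4.12 (cv2) and the standard library are available. Lean on these libraries where they do the work, as an engineer would, in place of code of your own. Each camera call takes 0.05 s, during which the arm holds its last target. There are 200 camera calls.

## Task

Clear the bench after the batch: nest all the little dark baking moulds one inside another, upright, in a single stack standing in the white ceramic stand, and move the bench scraper from the draining rack into the slot of the wooden block, pushed fully down. When all that is done, press the batch counter's black plunger all the way down and let it come back up. Leave the jar and the shaker where they are.

Things in the scene. Friction and masses are not known exactly. Their poses are not given: they have to be found in the camera images.
- mould1: dark steel tapered mould, open end up, one of 4 to 6 alike (None: absent). 45 mm tall, 80 g; outside radius 20 at the foot, 31 at height 37, then an upright rim band of radius 34 up to 45; mouth radius 31 inside, inner floor 14 above the underside: one set in another rests 14 higher with 1-2 mm of play. Origin: centre of the underside, z up
- mould2: dark steel tapered mould, open end up, one of 4 to 6 alike (None: absent). 45 mm tall, 80 g; outside radius 20 at the foot, 31 at height 37, then an upright rim band of radius 34 up to 45; mouth radius 31 inside, inner floor 14 above the underside: one set in another rests 14 higher with 1-2 mm of play. Origin: centre of the underside, z up
- mould3: dark steel tapered mould, open end up, one of 4 to 6 alike (None: absent). 45 mm tall, 80 g; outside radius 20 at the foot, 31 at height 37, then an upright rim band of radius 34 up to 45; mouth radius 31 inside, inner floor 14 above the underside: one set in another rests 14 higher with 1-2 mm of play. Origin: centre of the underside, z up
- mould4: dark steel tapered mould, open end up, one of 4 to 6 alike (None: absent). 45 mm tall, 80 g; outside radius 20 at the foot, 31 at height 37, then an upright rim band of radius 34 up to 45; mouth radius 31 inside, inner floor 14 above the underside: one set in another rests 14 higher with 1-2 mm of play. Origin: centre of the underside, z up
- mould5: dark steel tapered mould, open end up, one of 4 to 6 alike (None: absent). 45 mm tall, 80 g; outside radius 20 at the foot, 31 at height 37, then an upright rim band of radius 34 up to 45; mouth radius 31 inside, inner floor 14 above the underside: one set in another rests 14 higher with 1-2 mm of play. Origin: centre of the underside, z up
- mould6: dark steel tapered mould, open end up, one of 4 to 6 alike (None: absent). 45 mm tall, 80 g; outside radius 20 at the foot, 31 at height 37, then an upright rim band of radius 34 up to 45; mouth radius 31 inside, inner floor 14 above the underside: one set in another rests 14 higher with 1-2 mm of play. Origin: centre of the underside, z up
- dish: white ceramic stand for the stack of moulds, fixed to the bench: a shallow open cup 32 tall, 76 across at its rim, inside radius 25 at its flat floor (5 above the bench) and 33 at the mouth. The lowest mould stands in it, loosely, its rim band 10 above the stand. Origin: centre of its underside
- dish_floor (a point): centre of the stand's inner floor
- scraper: bench scraper standing blade down in the rack: a flat steel blade 3 thick (x), 90 wide (y), 74 tall, and along its top a dark wooden handle 22 thick (x), 96 long (y), from 70 to 96 above the blade's lower edge. Weighs 140 g. Origin: middle of the blade's lower edge; z up. Leans up to 0.07 rad in the rack
- rack: low metal draining rack, 74 (x) by 112 (y), 50 tall, fixed: four upright aluminium plates with slots along y between them; the scraper stands in the middle slot (6 wide, floor 6 above the bench). Origin: centre of its underside
- block: solid light-wood scraper block, 68 (x) by 124 (y), 60 tall, fixed, with one slot from above: 8 wide (x), 98 long (y), 52 deep. Origin: centre of its underside; z up. With the scraper home, the lower edge of the handle is 18 above the block's top
- slot_floor (a point): centre of the slot's floor in the wooden block, 8 above the bench, axes as the block's
- tally: batch counter: a white box 90 by 90, 45 tall, fixed, with a black mushroom plunger upright in the middle of its top. Origin: centre of its underside
- plunger (a joint): travel of the batch counter's plunger in m: 0 up at rest, 0.020 fully pressed down. Sprung, it comes back by itself: 2.5 N to start it, 7.5 N at the bottom, where a hard stop is felt
- plunger_top (a point): centre of the top face of the plunger's black cap (38 across, 10 thick), 85 above the bench at rest
- jar: glass jar with a flat steel lid, 58 across, 85 tall, closed; a bystander. Origin: centre of its underside
- shaker: small aluminium sugar shaker with a domed top, 38 across, 70 tall; a bystander. Origin: centre of its underside

How it is judged:
By the outcome, as a careful person would: the job done as asked, in the order asked, and still so for the second after the job is handed in, with the robot touching nothing.
Of mould1, mould2, mould3, mould4, mould5, mould6 only 4 to 6 are there at a start; the rules pass over those that are not, and their reading is None.
At some moment in a run one of mould1, mould2, mould3, mould4, mould5, mould6 may be knocked a few centimetres aside while the robot is not near it.
It also fails if it takes over 210 s, if anything falls off the work surface, if the arm or the gripper's body presses on something with over 40 N, if the wrist force passes 120 N, or if a joint passes its speed limit or range.

## Working session

There is one attempt and no reset: what is moved stays moved. The work goes in short steps, each a Python script; the robot and the scene stay as the last script left them, time stands still between calls to the robot, and variables do not carry over. Pictures are saved under pics/ and viewed, at most 14 in all, crops included, and the job is handed in when it is done.

```bash
ls; mkdir -p pics; python3 - <<'E'
from plant import robot
import cv2,numpy as np
s=robot.sense();print(s,robot.nose_length)
for n in("side","top"):
    f=robot.grab_frame(n);cv2.imwrite(f"pics/{n}0.png",f["image"][:,:,::-1]);np.savez(f"pics/{n}0.npz",**f)
    print(n,f["fx"],f["fy"],f["cx"],f["cy"],f["R"],f["t"],"cam at",-f["R"].T@f["t"])
E
```

```text
pics
{'t': 0.0, 'joint_pos': array([-1.1829177 ,  0.46941974, -0.0486089 ,  1.53368283,  0.02408995,
        1.14103079, -0.08231763]), 'joint_velocities': array([-7.57952669e-05, -7.35478371e-04, -1.00585401e-03,  1.71062190e-03,
        7.23152814e-04, -5.10149940e-04, -9.06529944e-04]), 'effort': array([-3.15063189e-04, -5.10296595e+01, -4.67470160e-02, -2.37716442e+01,
        1.06317003e-02,  7.34504603e-03,  4.70312557e-06]), 'tcp_pos': array([0.2730013 , 0.61670768, 0.24128078]), 'tcp_rot': array([-3.13963806e+00,  5.79196332e-05,  2.72483610e+00]), 'wrist_force': array([ 0.21110535,  0.25396583, -0.17582489]), 'torque': array([-0.03833162,  0.0129193 ,  0.0202209 ]), 'gripper_force': 0.0, 'opening': 0.999835103842578} 0.011
side 481.3247792461 481.3247792461 321.3162726360349 245.04213770454905 [[ 0.97615431 -0.21651209 -0.01566123]
 [-0.15727878 -0.65568131 -0.73847506]
 [ 0.14962     0.72332879 -0.67409889]] [-0.54018812  0.16020308  1.05633087] cam at [ 0.39445529 -0.77598962  0.82191744]
top 502.06426457905195 502.06426457905195 328.8037816882204 237.3954764983643 [[ 0.00636576 -0.99994056  0.00885166]
 [-0.99285789 -0.00737474 -0.11907485]
 [ 0.11913305 -0.00803043 -0.99284582]] [-0.01816786  0.57142615  1.15480058] cam at [ 0.4298857  -0.0046791   1.21474223]
```

View pics/top0.png

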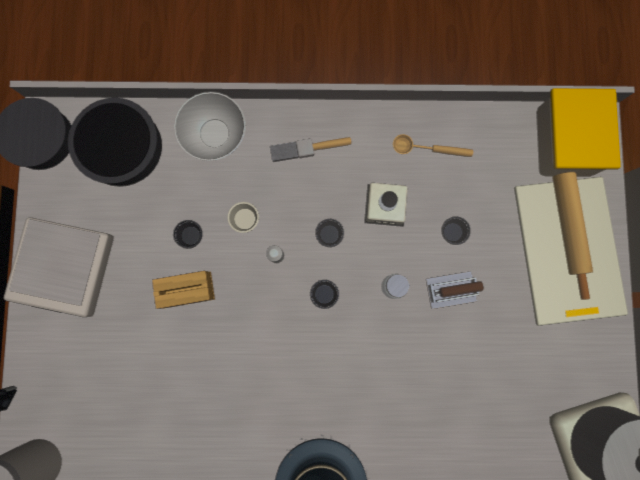

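View pics/side0.png

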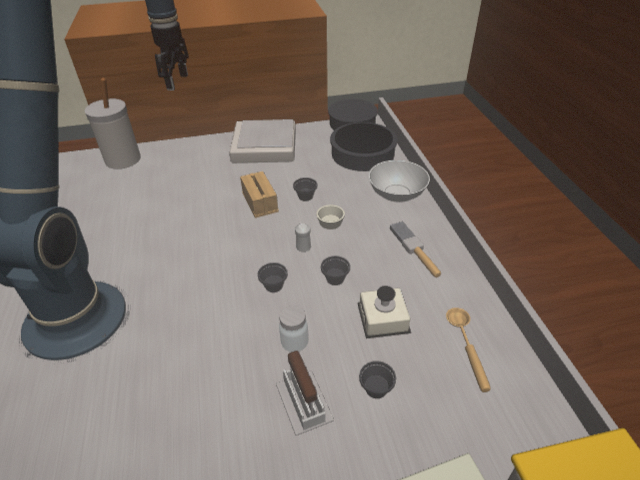

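The top view shows four moulds at (188,234), (329,233), (323,294) and (456,230). The stand is at (243,217), the block at (182,289), the rack and scraper at (456,290), the counter at (387,203), the jar at (397,286) and the shaker at (275,254). The side view shows the same things, with moulds at (305,188), (336,270), (273,277) and (377,380).

```bash
cat > h.py <<'E'
import numpy as np, cv2
from scipy.optimize import least_squares
def cloud(f):
    z=f["range_z"].astype(float); v,u=np.indices(z.shape)
    P=np.stack([(u-f["cx"])/f["fx"]*z,(v-f["cy"])/f["fy"]*z,z],-1)
    W=(P-f["t"])@f["R"]; W[z<=0]=np.nan
    return W
def near(W,c,r,z0,z1):
    m=(np.hypot(W[...,0]-c[0],W[...,1]-c[1])<r)&(W[...,2]>z0)&(W[...,2]<z1)
    return W[m]
def circ(p,r):  # centre of a circle of known radius, robust
    return least_squares(lambda c:np.hypot(*(p[:,:2]-c).T)-r,p[:,:2].mean(0),loss="soft_l1",f_scale=.001).x
def ray(f,u,v):
    d=f["R"].T@np.array([(u-f["cx"])/f["fx"],(v-f["cy"])/f["fy"],1.]); return -f["R"].T@f["t"],d
def tri(fs,uvs):
    A=[];b=[]
    for f,(u,v) in zip(fs,uvs):
        o,d=ray(f,u,v);d/=np.linalg.norm(d);M=np.eye(3)-np.outer(d,d);A.append(M);b.append(M@o)
    return np.linalg.solve(sum(A),sum(b))
E
python3 - <<'E'
from h import *
np.set_printoptions(precision=4,suppress=True)
T=dict(np.load("pics/top0.npz"));S=dict(np.load("pics/side0.npz"))
px=dict(m1=((188,234),(305,188)),m2=((329,233),(336,270)),m3=((323,294),(273,277)),m4=((456,230),(377,380)),dish=((243,217),(330,217)),block=((182,289),(260,192)),rack=((456,290),(302,376)),plg=((389,200),(386,294)),jar=((397,286),(292,318)),shk=((275,254),(303,230)))
WT,WS=cloud(T),cloud(S)
for k,(a,b) in px.items():
    c=WT[a[1],a[0]]; print(k,"T",c,"tri",tri([T,S],[a,b]))
    for n,W in(("T",WT),("S",WS)):
        q=near(W,c,.055,.012,.2)
        print("   ",n,len(q),"zpct",np.percentile(q[:,2],[5,50,90,98]),end=" ")
        z=np.percentile(q[:,2],97)
        t=q[q[:,2]>z-.006]
        print("top mean",t.mean(0),len(t), "circ", circ(t,.033) if k[0]=='m' and len(k)==2 else circ(t,.0355) if k=="dish" else "")
W=near(WT,(.6,0),.05,-.05,.05);print("bench z",np.median(near(WT,(.35,.1),.05,-.1,.1)[:,2]),np.median(near(WS,(.45,.1),.05,-.1,.1)[:,2]))
def up(f,c,w,h,k):
    u,v=c;return cv2.resize(f["image"][v-h:v+h,u-w:u+w,::-1],None,fx=k,fy=k,interpolation=cv2.INTER_CUBIC)
A=np.vstack([np.hstack([up(T,(182,290),40,30,5),up(T,(456,290),40,30,5)]),np.hstack([up(S,(262,195),40,30,5),up(S,(303,385),40,30,5)])])
cv2.imwrite("pics/crop1.png",A)
E
```

```text
m1 T [0.5795 0.3238 0.0157] tri [0.578  0.3208 0.0268]
    T 606 zpct [0.0129 0.0267 0.045  0.0471] top mean [0.5763 0.3186 0.0447] 135 circ [0.5764 0.3182]
    S 375 zpct [0.014  0.0314 0.042  0.044 ] top mean [0.5754 0.3148 0.0412] 112 circ [0.5769 0.3152]
m2 T [ 0.5844 -0.0148  0.0161] tri [ 0.5842 -0.0148  0.0271]
    T 576 zpct [0.0129 0.0241 0.0445 0.0479] top mean [ 0.5816 -0.0162  0.045 ] 106 circ [ 0.5821 -0.0143]
    S 567 zpct [0.013  0.0302 0.0431 0.045 ] top mean [ 0.5816 -0.0201  0.0421] 153 circ [ 0.5822 -0.0182]
m3 T [ 0.4384 -0.0014  0.0099] tri [ 0.4391 -0.0015  0.0254]
    T 608 zpct [0.0129 0.0243 0.045  0.048 ] top mean [ 0.4376 -0.0053  0.0452] 115 circ [ 0.4388 -0.0033]
    S 571 zpct [0.0129 0.0306 0.0429 0.0448] top mean [ 0.4385 -0.0084  0.042 ] 165 circ [ 0.4386 -0.0069]
m4 T [ 0.5949 -0.3231  0.0096] tri [ 0.5906 -0.3166  0.0334]
    T 589 zpct [0.0128 0.0257 0.0446 0.0477] top mean [ 0.5887 -0.3123  0.0446] 117 circ [ 0.5898 -0.3124]
    S 923 zpct [0.0126 0.029  0.0434 0.0453] top mean [ 0.5892 -0.3174  0.0427] 246 circ [ 0.5894 -0.3165]
dish T [0.6226 0
[... 791 characters left out ...]
434 zpct [0.0355 0.0452 0.0838 0.0869] top mean [ 0.6558 -0.1514  0.0847] 208 circ 
    S 1667 zpct [0.021  0.0436 0.0819 0.0848] top mean [ 0.6548 -0.1563  0.0831] 219 circ 
jar T [ 0.4567 -0.1671  0.0874] tri [ 0.4573 -0.1691  0.0741]
    T 542 zpct [0.0339 0.0838 0.0872 0.0887] top mean [ 0.4581 -0.168   0.0853] 356 circ 
    S 1058 zpct [0.0187 0.0662 0.0843 0.0857] top mean [ 0.4578 -0.1731  0.0833] 441 circ 
shk T [0.5278 0.1085 0.0732] tri [0.531  0.1101 0.0556]
    T 238 zpct [0.0204 0.0661 0.0713 0.0731] top mean [0.5303 0.1133 0.0699] 107 circ 
    S 324 zpct [0.0161 0.0514 0.0669 0.0695] top mean [0.5312 0.1063 0.0665] 84 circ 
bench z 0.00011464026937549457 -0.0017291224506441661
```

View pics/crop1.png

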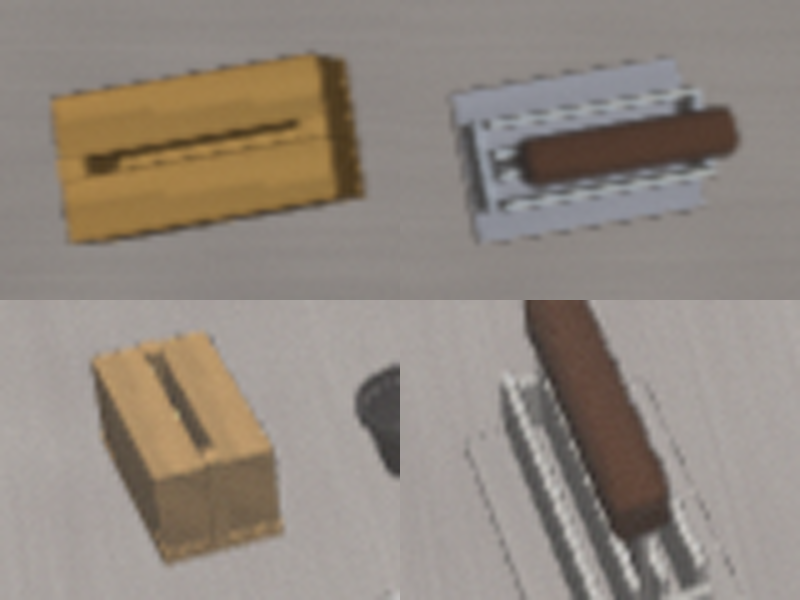

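The crops show the block's slot ends at top pixels (159,292) and (202,285). The handle is dark brown, centred near (462,289) in the top view, and shifted toward the rack's −y end. Next I measure corners and yaw in both views.

```bash
python3 - <<'E'
from h import *
np.set_printoptions(precision=4,suppress=True)
T=dict(np.load("pics/top0.npz"));S=dict(np.load("pics/side0.npz"))
tc=lambda p:(142+p[0]/5-.4,260+p[1]/5-.4); sc=lambda p:(222+p[0]/5-.4,165+p[1]/5-.4)
# block top corners: order matches physical: T (far-left,far-right,near-right,near-left)
bt=[(52,97),(318,55),(338,198),(70,242)]; bs=[(207,332),(272,450),(157,478),(93,355)]
C=np.array([tri([T,S],[tc(a),sc(b)]) for a,b in zip(bt,bs)]);print("block corners\n",C,C.mean(0))
e=(C[0]+C[3]-C[1]-C[2])/2;print("yaw of y axis",np.arctan2(-e[0],e[1]),np.linalg.norm(e),np.linalg.norm((C[0]+C[1]-C[2]-C[3])/2))
for p in[(85,162),(118,170),(298,123)]:
    o,d=ray(T,*tc(p));print("slot T",o+d*(.06-o[2])/d[2])
for p in[(155,355),(208,450)]:
    o,d=ray(S,*sc(p));print("slot S",o+d*(.06-o[2])/d[2])
for n,f in(("T",T),("S",S)):
    W=cloud(f)
    for c,z0,z1,nm in(((.446,.335),.052,.07,"block"),((.45,-.306),.092,.11,"handle"),((.45,-.30),.04,.06,"rack")):
        q=near(W,c,.075,z0,z1);r=cv2.minAreaRect((q[:,:2]*1000).astype(np.float32));print(n,nm,len(q),r,q.mean(0))
    q=near(W,(.655,-.153),.05,.075,.1);print("plunger",circ(q,.0),q.mean(0),cv2.minEnclosingCircle((q[:,:2]*1000).astype(np.float32)))
E
```

```text
block corners
 [[ 0.4673  0.4979 -0.2563]
 [ 0.491   0.3367 -0.2245]
 [ 0.4135  0.3208 -0.2179]
 [ 0.3862  0.4801 -0.2464]] [ 0.4395  0.4089 -0.2363]
yaw of y axis 0.15776557151350198 0.16504484311995965 0.08146054537250397
slot T [0.4402 0.3732 0.06  ]
slot T [0.4367 0.3581 0.06  ]
slot T [0.4585 0.277  0.06  ]
slot S [0.4099 0.1131 0.06  ]
slot S [0.4262 0.0409 0.06  ]
T block 1477 ((447.03424072265625, 325.03607177734375), (68.18620300292969, 125.22850799560547), 10.162298202514648) [0.4467 0.3251 0.0599]
T handle 430 ((450.833984375, -308.44158935546875), (21.806982040405273, 96.59550476074219), 9.771089553833008) [ 0.4508 -0.3072  0.1008]
T rack 185 ((450.7084045410156, -307.4646301269531), (41.97273254394531, 104.46923065185547), 9.733968734741211) [ 0.4493 -0.302   0.0487]
plunger [ 0.6554 -0.151 ] [ 0.6554 -0.151   0.0845] ((656.0030517578125, -151.80348205566406), 19.078990936279297)
S block 592 ((446.84454345703125, 322.8490905761719), (68.69596862792969, 125.36402130126953), 9.913064956665039) [0.4464 0.32   0.0576]
S handle 639 ((450.57958984375, -312.3101806640625), (22.675233840942383, 95.64079284667969), 9.600884437561035) [ 0.4506 -0.3165  0.0996]
S rack 343 ((450.9499206542969, -311.4374084472656), (43.06808853149414, 101.35643768310547), 9.673264503479004) [ 0.4467 -0.3281  0.0473]
plunger [ 0.6546 -0.1577] [ 0.6548 -0.157   0.0828] ((655.6972045898438, -154.3464813232422), 19.783809661865234)
```

```bash
cat >> h.py <<'E'
from plant import robot
PI=np.pi
def both(): return [robot.grab_frame(n) for n in("top","side")]
def mould(fs,c,rad=.05,zt=.045):   # rim centre, mean of the two views
    out=[]
    for f in fs:
        q=near(cloud(f),c,rad,zt-.010,zt+.006)
        if len(q)>40: out.append(np.r_[circ(q,.033),np.percentile(q[:,2],95),len(q)])
    return np.array(out)
E
python3 - <<'E'
from h import *
np.set_printoptions(precision=4,suppress=True)
for n,p,ys in [("m1",(.577,.317,.26),(0,PI)),("m3",(.439,-.005,.26),(0,PI/2,-PI/2,PI)),("m4",(.59,-.314,.26),(0,PI)),("dish",(.62,.19,.26),(0,PI)),("rack",(.451,-.31,.26),(1.745,-1.397)),("block",(.447,.324,.26),(1.745,-1.397))]:
    for y in ys: print(n,y,robot.inverse_kinematics(p,[PI,0,y]))
robot.goto([.5,.19,.15],[PI,0,PI/2]); 
for o in (.82,1.0,0.26):
    robot.grip(o); robot.move_straight([.5,.19,.06]); hit=robot.move_straight([.5,.19,-.005],vel=.03,contact_N=4)
    s=robot.sense();print(o,hit,s["tcp_pos"],s["opening"],s["wrist_force"],s["t"]); robot.move_straight([.5,.19,.08])
E
```

```text
m1 0 [-0.9902  0.4749  0.6151  1.5836 -0.2899  1.1758 -1.8857]
m1 3.141592653589793 [-0.5597  0.427  -0.0095  1.5562  0.0043  1.1584  1.0007]
m3 0 [-0.7828  0.0447  0.7358  2.0699 -0.0348  1.0388 -1.6006]
m3 1.5707963267948966 [-0.6103  0.0463  0.5525  2.0633 -0.0282  1.0391 -0.0439]
m3 -1.5707963267948966 None
m3 3.141592653589793 [-0.4757  0.0488  0.4105  2.0575 -0.0226  1.0394  1.5166]
m4 0 [-0.2104  0.6152  1.0112  1.5702 -0.5395  1.2599 -0.6836]
m4 3.141592653589793 [-0.1103  0.543   0.8155  1.5649 -0.4131  1.2142  2.3503]
dish 0 [-0.8058  0.4609  0.6348  1.6093 -0.2908  1.1677 -1.6766]
dish 3.141592653589793 [-0.4225  0.4096  0.0833  1.5855 -0.0363  1.148   1.2397]
rack 1.745 [-0.2036  0.3306  0.9293  1.8551 -0.2959  1.1021  1.0099]
rack -1.397 [-0.321   0.4019  1.1226  1.8594 -0.3999  1.1324 -2.0219]
block 1.745 [-0.9024  0.2516  0.2418  1.8188 -0.0677  1.0792 -0.4618]
block -1.397 [-0.4071  0.2769 -0.3628  1.7905  0.1094  1.0939  2.5079]
0.82 True [0.5    0.19   0.0034] 0.817707529401783 [-1.2824  0.064   5.4956] 4.6167
1.0 True [ 0.5    0.19  -0.002] 1.0011561279869032 [-1.2633  0.1206  5.0138] 7.7417
0.26 True [0.5    0.19   0.0112] 0.261223767806637 [-1.1855 -1.0759  5.3879] 10.8333
```

```bash
cat >> h.py <<'E'
def pick(c,yaw,rim=.045):
    robot.grip(1.0); robot.goto([*c,.26],[PI,0,yaw])
    robot.move_straight([*c,rim+.02],vel=.3)
    hit=robot.move_straight([*c,rim-.0083],vel=.06,contact_N=8)
    robot.grip(0.6,strength=40); s=robot.sense(); print("pick hit",hit,s["tcp_pos"],s["opening"],s["gripper_force"])
    robot.move_straight([*c,.26],vel=.3)
E
python3 - <<'E'
from h import *
np.set_printoptions(precision=4,suppress=True)
fs=both(); m=mould(fs,(.577,.317)); print(m); pick(m[:,:2].mean(0),PI)
robot.goto([.577,.22,.26],[PI,0,PI])
fs=both(); s=robot.sense(); print(s["tcp_pos"],s["opening"],s["gripper_force"],s["t"])
for f,n in zip(fs,("top","side")): np.savez(f"pics/{n}1.npz",**f)
def up(f,X,w,h,k):
    p=f["R"]@X+f["t"];u=int(p[0]/p[2]*f["fx"]+f["cx"]);v=int(p[1]/p[2]*f["fy"]+f["cy"]);v=max(v,h)
    return cv2.resize(f["image"][v-h:v+h,u-w:u+w,::-1],None,fx=k,fy=k)
cv2.imwrite("pics/crop2.png",np.hstack([up(f,s["tcp_pos"],66,75,3) for f in fs]))
E
```

```text
[[  0.5744   0.3173   0.0473 129.    ]
 [  0.5765   0.3143   0.045   94.    ]]
pick hit False [0.5762 0.3162 0.0378] 0.7612209950304293 44.612421087222174
[0.5761 0.2209 0.2584] 0.7640407871565178 44.333570454327855 16.525
```

View pics/crop2.png

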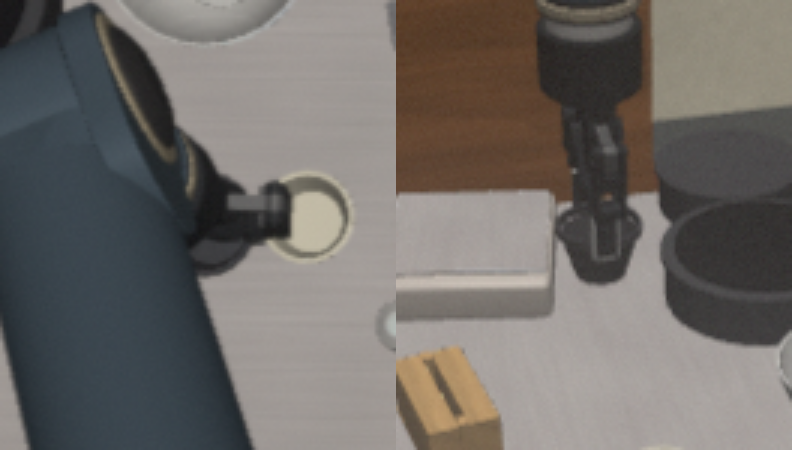

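The crop shows mould 1 held level by its rim, with the stand behind it still empty. Next I place it.

```bash
cat >> h.py <<'E'
D=np.array([.6195,.1895])
def place(k,yaw,c=D):
    z=.050+.014*k-.0083
    robot.goto([*c,.26],[PI,0,yaw]); robot.move_straight([*c,z+.035],vel=.3)
    hit=robot.move_straight([*c,z-.003],vel=.04,contact_N=5); s=robot.sense()
    print("place hit",hit,"dz",s["tcp_pos"][2]-z,s["wrist_force"],s["opening"])
    robot.grip(1.0); robot.move_straight([*c,.27],vel=.3); print("t",robot.sense()["t"])
E
python3 - <<'E'
from h import *
np.set_printoptions(precision=4,suppress=True)
place(0,PI)
robot.goto([.439,.02,.26],[PI,0,PI/2])
fs=both()
print(mould(fs,D,.05,.050)); print([mould(fs,c) for c in((.582,-.016),(.439,-.005),(.59,-.314))])
cv2.imwrite("pics/both2.png",np.hstack([fs[0]["image"][130:330,120:500,::-1],fs[1]["image"][130:330,180:560,::-1]]))
E
```

```text
place hit True dz 0.001071254665982846 [-1.0546 -0.6403  4.6872] 0.7625854442747904
t 19.65
[[  0.6193   0.1903   0.053  204.    ]
 [  0.6199   0.1867   0.0501 168.    ]]
[array([[  0.5402,  -0.0013,   0.0476,  92.    ],
       [  0.5409,  -0.006 ,   0.0455, 102.    ]]), array([[  0.4387,  -0.0073,   0.0448, 224.    ]]), array([[  0.5895,  -0.3118,   0.0477, 196.    ],
       [  0.5894,  -0.3169,   0.0454, 335.    ]])]
```

View pics/both2.png

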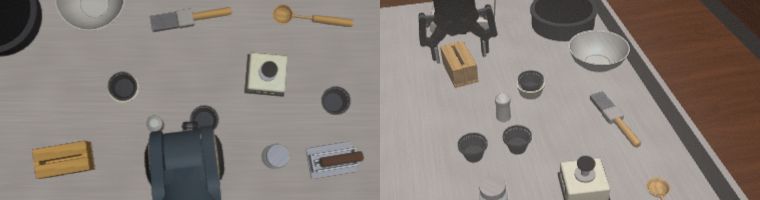

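The picture shows mould 1 in the stand, upright. Mould 2 has been knocked from x=0.58 to about 0.54, at (204,118) in the crop. I re-measure it from clear of the arm and carry on.

```bash
python3 - <<'E'
from h import *
np.set_printoptions(precision=4,suppress=True)
robot.goto([*D,.28],[PI,0,PI]); fs=both()
m=mould(fs,(.541,-.004),.05); print(m); m=mould(fs,m[:,:2].mean(0),.042); print(m)
pick(m[:,:2].mean(0),PI); place(1,PI)
fs=both(); m=mould(fs,(.439,-.005),.045); print(m); pick(m[:,:2].mean(0),PI); place(2,PI)
fs=both(); print(mould(fs,(.59,-.314),.045))
robot.goto([.59,-.25,.28],[PI,0,PI]); fs=both(); print("stack",mould(fs,D,.05,.078))
cv2.imwrite("pics/both3.png",np.hstack([fs[0]["image"][130:330,120:500,::-1],fs[1]["image"][130:330,180:560,::-1]]))
E
```

```text
[[  0.5422  -0.0023   0.0476 191.    ]
 [  0.5423  -0.0062   0.045  216.    ]]
[[  0.5422  -0.0023   0.0476 191.    ]
 [  0.5423  -0.0062   0.045  216.    ]]
pick hit False [ 0.5427 -0.0042  0.0373] 0.7609047141253357 44.652679933140575
place hit True dz 0.0006560207459578166 [-0.9766 -0.65    4.7223] 0.7643167377812287
t 29.5667
[[  0.4386  -0.0034   0.0477 192.    ]
 [  0.4387  -0.0073   0.045  220.    ]]
pick hit False [ 0.439  -0.0054  0.0377] 0.777472667559998 41.97319786995649
place hit True dz 0.0011437018470298321 [-0.5085 -0.4166  5.3508] 0.7719761709986419
t 37.2
[[  0.5897  -0.3119   0.0474 194.    ]
 [  0.5893  -0.3167   0.045  343.    ]]
stack [[  0.6179   0.1903   0.081  202.    ]
 [  0.6181   0.1872   0.0776 182.    ]]
```

View pics/both3.png

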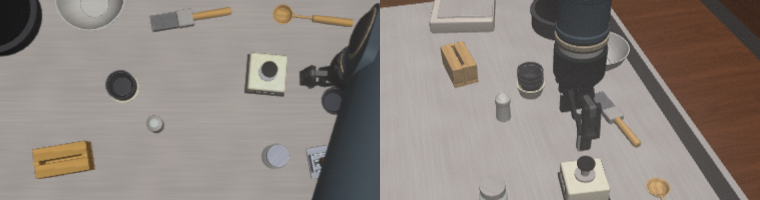

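The stack of three is straight in the stand, with its rim at z≈0.078. Next is the last mould, then the scraper.

```bash
python3 - <<'E'
from h import *
np.set_printoptions(precision=4,suppress=True)
pick(np.array([.5895,-.3143]),PI); place(3,PI,np.array([.6183,.189]))
Y=PI/2+np.radians(9.8); g=[.4507,-.3103]
fs=both()
for f in fs:
    q=near(cloud(f),g,.075,.092,.11); print("handle",cv2.minAreaRect((q[:,:2]*1000).astype(np.float32)),q.mean(0))
robot.goto([*g,.25],[PI,0,Y]); fs=both(); print("stack",mould(fs,D,.05,.092))
robot.move_straight([*g,.12],vel=.3); print(robot.move_straight([*g,.083],vel=.06,contact_N=8))
robot.grip(0.1,strength=70); s=robot.sense(); print(s["tcp_pos"],s["opening"],s["gripper_force"])
robot.move_straight([*g,.25],vel=.15)
robot.goto([.447,.10,.25],[PI,0,Y]); fs=both(); s=robot.sense(); print(s["tcp_pos"],s["tcp_rot"],s["opening"],s["t"])
def up(f,X,w,h,k):
    p=f["R"]@X+f["t"];u=int(p[0]/p[2]*f["fx"]+f["cx"]);v=int(p[1]/p[2]*f["fy"]+f["cy"])
    u=max(u,w);v=max(v,h);return cv2.resize(f["image"][v-h:v+h,u-w:u+w,::-1],None,fx=k,fy=k)
for f,n in zip(fs,("top","side")): np.savez(f"pics/{n}4.npz",**f)
cv2.imwrite("pics/crop4.png",np.hstack([up(f,s["tcp_pos"]-[0,0,.05],66,75,3) for f in fs]))
E
```

```text
pick hit False [ 0.5901 -0.3146  0.0375] 0.7608915246516852 44.63805300430977
place hit True dz 0.0007334282676822318 [-0.9887 -0.4359  4.3894] 0.7657482193888303
t 46.6167
handle ((451.0019836425781, -308.4256896972656), (22.10582733154297, 96.28681182861328), 9.730073928833008) [ 0.4509 -0.3075  0.1008]
handle ((450.70440673828125, -312.2626647949219), (22.519132614135742, 95.87175750732422), 9.557103157043457) [ 0.4505 -0.316   0.0996]
stack [[  0.6167   0.1899   0.0946 222.    ]
 [  0.6167   0.1872   0.0917 135.    ]]
False
[ 0.4512 -0.3105  0.0833] 0.2466379950910275 68.80930423736572
[0.4474 0.0988 0.25  ] [3.1414 0.0003 1.7393] 0.2476593028478083 53.5583
```

View pics/crop4.png

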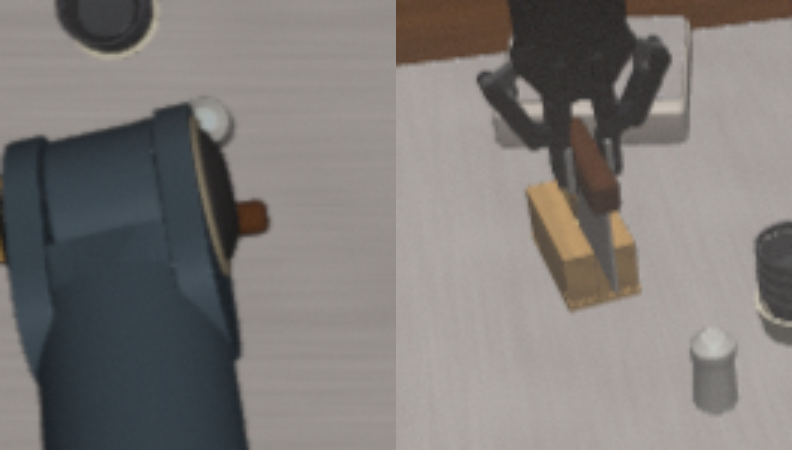

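The crop shows the scraper held by the middle of its handle with the blade hanging. I check the blade's lean numerically before inserting.

```bash
python3 - <<'E'
from h import *
np.set_printoptions(precision=4,suppress=True)
f=dict(np.load("pics/side4.npz"));W=cloud(f);a=np.radians(9.8)
ex=np.array([np.cos(a),np.sin(a)]);ey=np.array([-np.sin(a),np.cos(a)]);tc=np.array([.4474,.0988])
q=near(W,tc,.065,.155,.235); X=(q[:,:2]-tc)@ex; Yv=(q[:,:2]-tc)@ey
for z in np.arange(.16,.25,.01):
    m=abs(q[:,2]-z)<.005
    if m.sum()>5: print(round(z,3),m.sum(),np.percentile(X[m],[10,50,90]),Yv[m].min(),Yv[m].max())
b=(q[:,2]<.225)&(abs(X)<.012); A=np.c_[q[b,2]-.2,Yv[b],np.ones(b.sum())]; print("lean, yaw err, offset",np.linalg.lstsq(A,X[b],rcond=None)[0])
E
```

```text
0.17 14 [-0.0022 -0.002  -0.0014] -0.047727613514374295 0.04143573906928163
0.18 38 [-0.0024 -0.0021 -0.0015] -0.04647625467484282 0.04250140793006385
0.19 41 [-0.0026 -0.0022 -0.0017] -0.048502708179980994 0.04357962016454604
0.2 38 [-0.0026 -0.0022 -0.0016] -0.047603762248317416 0.03943778500257713
0.21 32 [-0.003  -0.0022 -0.0017] -0.04893648232697486 0.03194207559723949
0.22 22 [-0.0027 -0.0022 -0.0008] -0.04934982088121712 0.010001377815336405
0.23 10 [-0.0028 -0.0026 -0.0009] -0.047971805369349606 -0.03174643152010207
lean, yaw err, offset [-0.0075 -0.0065 -0.0021]
```

```bash
python3 - <<'E'
from h import *
np.set_printoptions(precision=4,suppress=True)
Y=PI/2+np.radians(9.95); b=[.447,.324]
robot.goto([*b,.25],[PI,0,Y]); robot.move_straight([*b,.145],vel=.2)
hit=robot.move_straight([*b,.082],vel=.03,contact_N=12); s=robot.sense(); print(hit,s["tcp_pos"],s["wrist_force"],s["opening"],s["t"])
E
```

```text
True [0.4471 0.324  0.0853] [ 0.1054 -0.3907  4.5549] 0.2460892211856815 56.9417
```

The blade reached the slot floor at TCP z 0.0853, against 0.085 expected. I release, back off and check everything before pressing.

```bash
python3 - <<'E'
from h import *
np.set_printoptions(precision=4,suppress=True)
b=[.447,.324]
robot.grip(0.6); robot.move_straight([*b,.26],vel=.2); robot.grip(0.0)
robot.goto([.6555,-.154,.26],[PI,0,PI]); fs=both()
for f in fs:
    W=cloud(f); q=near(W,b,.075,.09,.115); print("handle",cv2.minAreaRect((q[:,:2]*1000).astype(np.float32)),np.percentile(q[:,2],[50,90]),q.mean(0))
print("stack",mould(fs,D,.05,.092),robot.sense()["t"])
cv2.imwrite("pics/both5.png",np.vstack([fs[0]["image"][160:330,120:500,::-1],fs[1]["image"][130:330,180:560,::-1]]))
E
```

```text
handle ((443.3892517089844, 324.3836364746094), (21.99614906311035, 96.340576171875), 10.0891752243042) [0.1035 0.1066] [0.4435 0.3224 0.1033]
handle ((444.0290222167969, 317.5859680175781), (22.340057373046875, 103.76322174072266), 9.65853500366211) [0.1006 0.103 ] [0.4433 0.3143 0.0999]
stack [[  0.6168   0.1899   0.0947 220.    ]
 [  0.6176   0.1866   0.0912 183.    ]] 61.0083
```

View pics/both5.png

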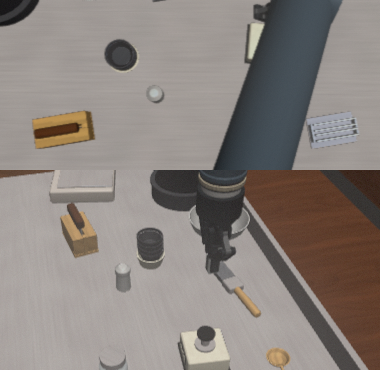

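The scraper is seated, with the handle top at 0.1035 against 0.104 expected. The stack is upright with its rim at about 0.093, the rack is empty and the bystanders have not moved. Next I press the plunger once.

```bash
python3 - <<'E'
from h import *
np.set_printoptions(precision=4,suppress=True)
p=[.6555,-.154]
robot.move_straight([*p,.11],vel=.2)
hit=robot.move_straight([*p,.070],vel=.03,contact_N=16); s=robot.sense(); print(hit,s["tcp_pos"],s["wrist_force"],s["t"])
robot.sleep(.2); s=robot.sense(); print(s["tcp_pos"],s["wrist_force"])
E
```

```text
True [ 0.6556 -0.154   0.0764] [-1.5431  0.9332  6.8662] 62.975
[ 0.6556 -0.154   0.0764] [-2.1794  2.0333  6.6296]
```

```bash
python3 - <<'E'
from h import *
np.set_printoptions(precision=4,suppress=True)
p=[.6555,-.154]
for z in (.0755,.0745,.0735):
    hit=robot.move_straight([*p,z],vel=.01,contact_N=20); s=robot.sense(); print(z,hit,s["tcp_pos"][2],s["wrist_force"])
    if s["wrist_force"][2]>15 or hit: break
robot.move_straight([*p,.26],vel=.15); robot.sleep(.3); print(robot.sense()["wrist_force"])
robot.goto([.45,-.05,.3],[PI,0,PI]); fs=both()
for f in fs:
    q=near(cloud(f),p,.05,.075,.1); print("plunger",np.median(q[:,2]),len(q))
print("stack",mould(fs,D,.05,.092),robot.sense()["t"])
for c,n in(((.458,-.17),"jar"),((.531,.109),"shaker")):
    for f in fs: q=near(cloud(f),c,.05,.062,.1); print(n,q.mean(0) if len(q) else None)
E
```

```text
0.0755 False 0.07614694126669165 [-2.6463  1.2176  7.4775]
0.0745 False 0.07607215035013473 [-4.2289  1.3282 13.0645]
0.0735 False 0.075995890320945 [-5.2753  1.5806 16.5034]
[ 0.0692 -0.7795  0.1203]
plunger 0.08434628125530264 216
plunger 0.0830601609396315 230
stack [[  0.6169   0.1899   0.0952 216.    ]
 [  0.6174   0.1868   0.0914 180.    ]] 66.65
jar [ 0.4565 -0.1863  0.0851]
jar [ 0.4576 -0.1767  0.0806]
shaker [0.5305 0.1123 0.0673]
shaker [0.53   0.106  0.0662]
```

The hard stop was reached at TCP z 0.0760, and the plunger came back up. I'm handing in.

```bash
python3 -c "
from plant import robot
print(robot.close_job())"
```

```text
the job is handed in; nothing more can be done
None
```

The job is handed in (about 67 s of the 210 s): all four moulds are nested upright in the stand, the scraper is fully down in the block (it tilts slightly within the slot's play), the plunger was pressed to its stop and came back up, and the arm never went near the jar or shaker.

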